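# Open the blue-lidded cuvette holder

## Robot

A 6-joint arm with a two-finger parallel gripper is mounted at the origin on a cart in front of the work surface, level with it; the furniture and walls round the work are solid. World frame = base frame: x ahead of the robot, y to its left, z up, the work surface at z = 0. Lengths are in m, angles in rad, forces in N, time in s.
With the tool pointing down it reaches from about 0.35 to 0.85 m from the base axis. Payload 8.1 kg.
Tool frame: the origin (TCP) lies on the centre line of the jaws, within the pads' length; the fingertips stand 14 mm ahead of it and the grasp point (between the pads) lies 5 mm behind it; z points along the fingers, y is the direction in which the jaws open and shut (so a half turn about z gives the same grasp; the last joint's range is limited). The gripper opens to 93 mm and grips with 3 to 60 N. Pads are 15 mm wide; open, the fingers measure 128 mm over their backs; the gripper's body (75 mm by 188 mm) begins 65 mm behind the grasp point.
Start: joints at [-1.186, 0.13, 1.488, -0, 1.523, -0.085], TCP at [0.272, -0.535, 0.233] pointing down, gripper open.
Joint ranges: [-2.96, 2.96], [-0.89, 2.26], [0.02, 2.5], [-1.34, 4.48], [0, 2.73], [-2.66, 2.66]. Speed limits (rad/s): [2.39, 2.39, 2.79, 3.14, 3.14, 3.14].

## Interface

Orientations are given as a rotation vector (axis times angle).
In Python, from plant import robot gives the robot as it stands.
- The arm moves only by the tool jog_arm, never from a script. Its argument "steps" is a list of rows, each a list of 7 numbers: the closure, from 0 (fully open) to 1 (shut), then the shift along the tool's x, y, z in m, then the turn, a rotation vector about the tool's x, y, z in rad. In form: [[jaw, tx, ty, tz, rx, ry, rz], ...]. A call has 1 to 5 rows; each row is the pose to reach, as a shift and turn from the pose measured when the call began, along the tool's axes at that moment; what a row does not reach only later rows make up. A row lasts 1/8 s, in which the tool goes at most 62.5 mm and 10.7 degrees, less where a joint would pass 70% of its speed; a pose out of reach is approached as far as the arm can. A call with a gripper value outside its range is refused whole. The fingers move at their own pace and stop on an object; "force" is the grip in N (left out, the last holds). Time passes only in rows, so rows that repeat a pose let the fingers close. It gives the time, the measured TCP pose, the force and the opening at its end, in the units of the state.
- robot.read_state(): the state, without advancing time (a new reading comes with each control period).
- robot.read_camera(name): name is "scene" or "top" or "wrist"; returns a dict with "image" (420x560x3 uint8, red, green, blue), "mtx" (3x3 intrinsics, pixels), "extrinsics" (4x4, takes a point from camera to world coordinates); the wrist camera has in their place "tool_from_camera" (4x4, takes a point from camera to tool coordinates, whose origin is the TCP and whose axes are the flange's). Camera axes: x right, y down, z forward; pixel columns grow to the right and rows downward; lengths in m; the calibration is good to about 2 mm. A picture is of the moment at which its call begins: read the wrist's pose just before it. There is no depth.
- robot.close_job(): hands the job in, once; it reports no verdict.
The state is a dict: "t": time; "q": joint angles; "dq": joint speeds; "joint_torque": joint torques, N m; "tool_pos": TCP position; "orientation": TCP orientation; "force": force on the tool from outside, world axes, zero at the start; "wrist_torque": the same for the moment, N m; "opening": finger opening in m.
Only numpy, scipy, OpenCV 4.12 (cv2) and the standard library are available. Lean on these libraries where they do the work, as an engineer would, in place of code of your own. Each camera call takes 0.05 s, during which the arm holds its last target.

## Task

Open the cuvette holder with the blue lid for loading, with the fingertips only: press down its orange release tab so that the lid springs up, then push the lid fully open, back against its stop, so that it stays open when you let go. Grasp and lift nothing and do not shove the holder along the worktop; leave the holder with the white lid shut and the loose parts round about where they are.

Things in the scene. Friction and masses are not known exactly. Their poses are not given: they have to be found in the camera images.
- blue_holder: Cuvette holder with the blue lid: loose bench unit, about 0.9 kg. Origin on the worktop below the centre of its housing; x to its back (hinge), y left, z up; release tab on the -x side. Foot plate 122 x 76 x 8 mm, x -80 to +42 mm; grey housing 70 x 60 mm, 42 mm high, centred on the origin. Lid on top, 70 x 62 x 7 mm, its top 50 mm above the worktop when shut.
- blue_lid (a joint): Angle of the blue lid, rad: 0 shut and latched, 1.92 fully open at its stop. Unlatched, a spring pin lifts it to about 0.78 rad within a second, no further. From there it needs a push (under 2 N at the front edge; hinge damping 0.02 N m s/rad). Let go below 1.57 it sinks back onto the pin; past 1.65 its weight takes it slowly the rest of the way and keeps it open.
- blue_tab (a joint): Angle of the release tab of the holder with the blue lid, rad: 0 at rest, 0.42 at its bottom stop; the latch lets go at about 0.17. A spring brings it back up when let go.
- blue_tab_top (a point): Where to press: top of the orange release tab (blue-lidded holder), 65 mm ahead (-x) of the holder's origin, 38 mm above the worktop; moves with the tab. Tab 34 mm wide (y), from 45 to 77 mm ahead of the origin. Pressed straight down it yields at 2.4 N, lets go after about 4 mm (3.5 N), stops at 9 mm (5 N). Its orange catch, 24 mm wide, stands 17 to 22 mm behind this point, 51 mm high.
- blue_lid_edge (a point): Middle of the front edge of the blue lid, at half its thickness; moves with the lid. 73 mm from the hinge axis; a latch nose 16 mm wide sticks out 4 mm ahead of it.
- blue_hinge (a point): Middle of the hinge axis of the blue lid: 38 mm behind (+x of) the holder's origin, 44 mm above the worktop; the axis runs along the holder's y. The opening lid swings up and back about it, its underside turning to face the front.
- white_holder: Cuvette holder with the white lid: loose bench unit, about 0.9 kg. Origin on the worktop below the centre of its housing; x to its back (hinge), y left, z up; release tab on the -x side. Foot plate 122 x 76 x 8 mm, x -80 to +42 mm; grey housing 70 x 60 mm, 42 mm high, centred on the origin. Lid on top, 70 x 62 x 7 mm, its top 50 mm above the worktop when shut.
- white_lid (a joint): Angle of the white lid, rad: 0 shut and latched, 1.92 fully open at its stop. Unlatched, a spring pin lifts it to about 0.78 rad within a second, no further. From there it needs a push (under 2 N at the front edge; hinge damping 0.02 N m s/rad). Let go below 1.57 it sinks back onto the pin; past 1.65 its weight takes it slowly the rest of the way and keeps it open.
- white_tab (a joint): Angle of the release tab of the holder with the white lid, rad: 0 at rest, 0.42 at its bottom stop; the latch lets go at about 0.17. A spring brings it back up when let go.
- white_tab_top (a point): Where to press: top of the orange release tab (white-lidded holder), 65 mm ahead (-x) of the holder's origin, 38 mm above the worktop; moves with the tab. Tab 34 mm wide (y), from 45 to 77 mm ahead of the origin. Pressed straight down it yields at 2.4 N, lets go after about 4 mm (3.5 N), stops at 9 mm (5 N). Its orange catch, 24 mm wide, stands 17 to 22 mm behind this point, 51 mm high.
- white_lid_edge (a point): Middle of the front edge of the white lid, at half its thickness; moves with the lid. 73 mm from the hinge axis; a latch nose 16 mm wide sticks out 4 mm ahead of it.
- white_hinge (a point): Middle of the hinge axis of the white lid: 38 mm behind (+x of) the holder's origin, 44 mm above the worktop; the axis runs along the holder's y. The opening lid swings up and back about it, its underside turning to face the front.
- kf_ring_1: Bystander: steel centring ring, 41 mm across, 14 mm high, lying loose beside the holder with the blue lid. Origin at the centre of its underside.
- tape_roll: Bystander: pale roll of masking tape, 59 mm across, 18 mm high, lying loose beside the holder with the blue lid. Origin at the centre of its underside.
- riser_block: Bystander: aluminium block 40 x 30 x 19 mm, lying loose beside the holder with the white lid. Origin at the centre of its underside.
- bnc_adapter: Bystander: grey connector adapter 22 x 56 x 20 mm, lying loose beside the holder with the white lid. Origin at the centre of its underside.

How it is judged:
On the way, in this order (a step that is already met when the one before it is completed fails the run):
1. the release tab of the blue-lidded holder is pressed down (value of joint blue_tab above 0.12 rad).
2. the blue lid has sprung up (value of joint blue_lid above 0.5 rad).
At the end, for the whole second after the job is handed in: The blue lid stands open against its stop (more than 1.75 of 1.92 rad) and at rest, its release tab is back up (under 0.08 rad), the white lid is shut (under 0.08 rad), the blue-lidded holder stands level and still, and both holders and the four bystanders are within 30 mm of where they stood (value of joint blue_lid above 1.75 rad and value of joint each of blue_tab, white_lid below 0.08 rad and velocity of joint blue_lid below 0.1 rad/s and distance of each of blue_holder, white_holder, kf_ring_1, tape_roll, riser_block, bnc_adapter from where it was at the start of the episode below 0.03 m and angle between blue_holder's own z axis and vertical below 0.1 rad and linear speed of blue_holder below 0.01 m/s); the robot touches nothing.
It fails at once if a holder is lifted off the worktop (origin more than 10 mm up) or tipped more than 0.2 rad (height (world z) of any of blue_holder, white_holder above 0.01 m or angle between any of blue_holder, white_holder's own z axis and vertical above 0.2 rad).
It fails at once if a holder is shoved more than 30 mm (distance of any of blue_holder, white_holder from where it was at the start of the episode above 0.03 m).
It fails at once if the white lid is opened (more than 0.15 rad) (value of joint white_lid above 0.15 rad).
It fails at once if a bystander is lifted (more than 15 mm) or moved more than 30 mm (height (world z) of any of kf_ring_1, tape_roll, riser_block, bnc_adapter above 0.015 m or distance of any of kf_ring_1, tape_roll, riser_block, bnc_adapter from where it was at the start of the episode above 0.03 m).
It also fails if it takes over 42 s, if anything falls off the work surface, if the arm or the gripper's body presses on something with over 40 N, if the wrist force passes 120 N, or if a joint passes its speed limit or range.

## Working session

There is one attempt and no reset: what is moved stays moved. The work goes in short steps, Python scripts to look and compute and a tool call to move; the robot and the scene stay as the last step left them, time stands still between calls to the robot, and variables do not carry over. Pictures are saved under pics/ and viewed, and the job is handed in when it is done.

Besides the shell and the picture viewer there is one more tool, called after "Emit:" by a JSON object that holds its "name" and its "arguments". jog_arm: Moves the arm, as the interface text tells. Its arguments: {"type":"object","properties":{"steps":{"type":"array"},"force":{"type":"number"}},"required":["steps"]}

```bash
mkdir -p pics; cat > h.py <<'E'
from plant import robot
import cv2, numpy as np, pickle
def snap(n,f):
    s=robot.read_state(); c=robot.read_camera(n)
    cv2.imwrite('pics/'+f+'.png',c['image'][:,:,::-1]); pickle.dump((s,c),open('pics/'+f+'.pkl','wb')); return s,c
def load(f): return pickle.load(open('pics/'+f+'.pkl','rb'))
def ray(c,u,v,z):
    K=np.array(c['mtx']);T=np.array(c['extrinsics'])
    d=T[:3,:3]@np.linalg.inv(K)@[u,v,1]; o=T[:3,3]
    return o+d*(z-o[2])/d[2]
def proj(c,p):
    K=np.array(c['mtx']);T=np.array(c['extrinsics'])
    q=T[:3,:3].T@(np.array(p)-T[:3,3]); q=K@q; return q[:2]/q[2]
def crop(f,x0,y0,x1,y1,o):
    im=cv2.imread('pics/'+f+'.png')[y0:y1,x0:x1]
    k=min(800/(x1-x0),600/(y1-y0)); cv2.imwrite('pics/'+o+'.png',cv2.resize(im,None,fx=k,fy=k,interpolation=cv2.INTER_CUBIC)); print('scale',k)
E
python3 - <<'E'
from h import *
s,c=snap('top','top0'); snap('scene','scene0')
print(s['tool_pos'],s['orientation'],s['t'],s['force'],s['opening'])
E
```

```text
[ 0.27144742 -0.53449288  0.23160433] [-3.05360608e+00 -7.30788250e-01  4.08295030e-04] 0.0 [ 0.03496263 -0.06669168  0.71065733] 0.09305629918625306
```

View pics/top0.png

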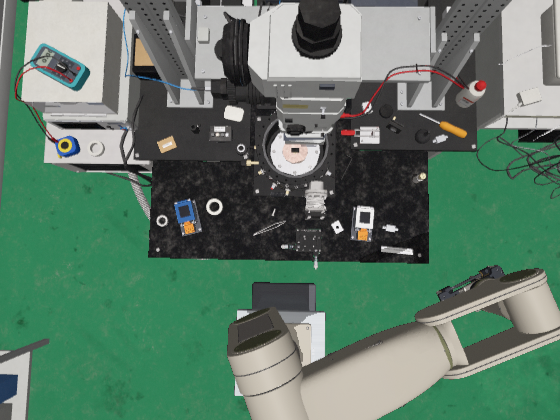

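View pics/scene0.png

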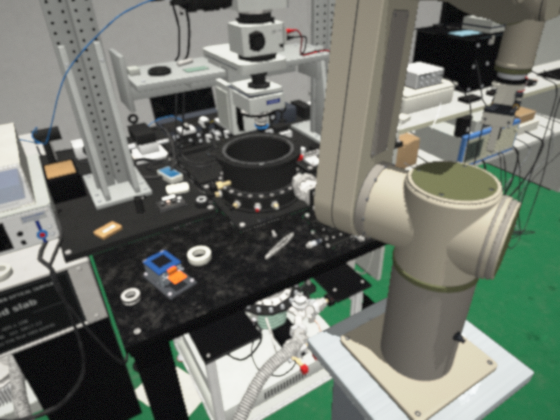

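The top view shows the blue holder near (187,217) with its tab toward the robot, the tape roll at (214,206), the ring at (162,221), and the white holder at (364,222). I'll enlarge that part.

```bash
python3 - <<'E'
from h import *
crop('top0',145,185,235,250,'t1'); crop('scene0',110,230,220,315,'s1')
s,c=load('top0'); print(ray(c,187,217,0.05),ray(c,189,228,0.038), np.array(c['extrinsics']).round(3), c['mtx'])
E
```

```text
scale 8.88888888888889
scale 7.0588235294117645
[0.47651819 0.33916284 0.05      ] [0.43797249 0.33346291 0.038     ] [[ 0.021 -0.996  0.085  0.389]
 [-1.    -0.018  0.026 -0.026]
 [-0.024 -0.086 -0.996  1.467]
 [ 0.     0.     0.     1.   ]] [[401.51298938   0.         279.52148193]
 [  0.         401.51298938 209.33005868]
 [  0.           0.           1.        ]]
```

View pics/t1.png

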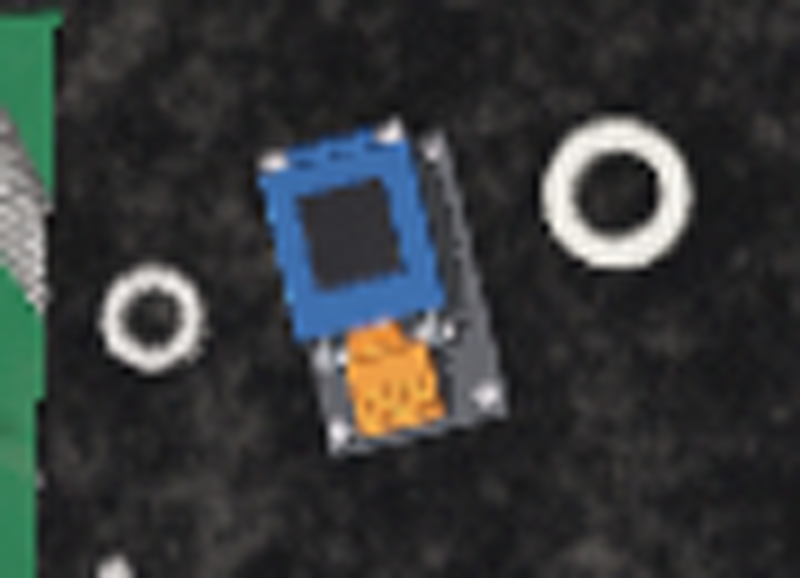

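View pics/s1.png

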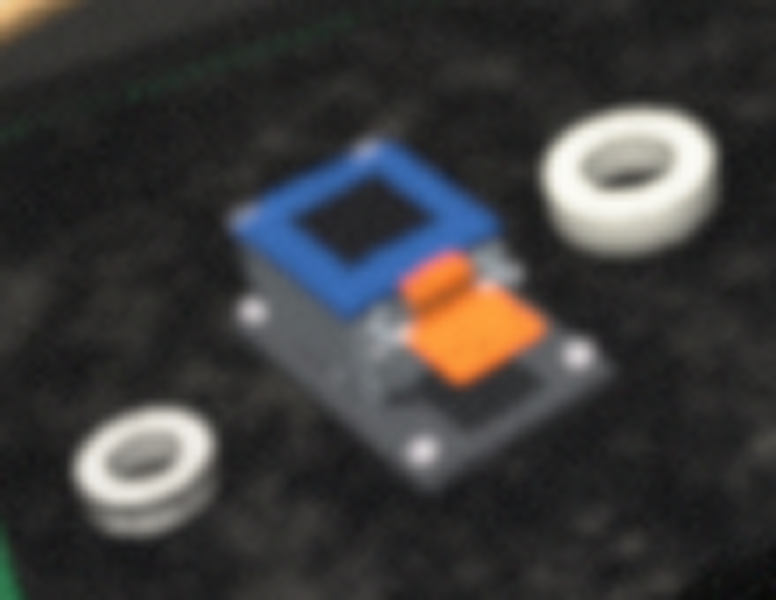

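```bash
cat > fit.py <<'E'
from h import *
from scipy.optimize import least_squares
T=[((.035,.031,.05),265,170),((.035,-.031,.05),403,133),((-.035,-.031,.05),443,307),((-.035,.031,.05),300,340),((-.08,.038,.008),335,455),((-.08,-.038,.008),505,412),((-.077,.017,.038),365,437),((-.077,-.017,.038),443,417)]
S=[((-.035,.031,.05),345,315),((-.035,-.031,.05),500,222),((.035,.031,.05),232,220),((.035,-.031,.05),385,140),((-.08,.038,.008),430,490),((-.08,-.038,.008),612,370),((-.077,.017,.038),462,386),((-.077,-.017,.038),550,325)]
c1=load('top0')[1];c2=load('scene0')[1]
def w(p,q): c,s=np.cos(p[2]),np.sin(p[2]); return [p[0]+c*q[0]-s*q[1],p[1]+s*q[0]+c*q[1],q[2]]
def r(p,a=1,b=1):
    o=[]
    if a: o+=[proj(c1,w(p,q))-[145+(u+.5)/8.889-.5,185+(v+.5)/8.889-.5] for q,u,v in T]
    if b: o+=[proj(c2,w(p,q))-[110+(u+.5)/7.0588-.5,230+(v+.5)/7.0588-.5] for q,u,v in S]
    return np.ravel(o)
for ab in [(1,1),(1,0),(0,1)]:
    f=least_squares(r,[.47,.34,.2],args=ab,loss='soft_l1'); print(f.x.round(4),r(f.x,*ab).round(1))
    if ab==(1,1): print('tab',w(f.x,(-.065,0,.038)),'hinge',w(f.x,(.038,0,.044)))
E
python3 fit.py
```

```text
[0.4966 0.3495 0.27  ] [-0.7  0.3  0.6  0.2  0.6 -0.4 -0.2  0.2 -0.   0.3  1.  -0.1 -0.2 -0.1
  0.3 -0.3 -0.1  0.2  0.3  0.6  0.   0.9  0.4  0.3 -0.6 -0.6  0.4 -0.4
 -0.4 -0.9 -0.6  0.4]
tab [np.float64(0.43392223449138095), np.float64(0.33219538511728897), 0.038] hinge [np.float64(0.5331894670408813), np.float64(0.35967294945555256), 0.044]
[0.4967 0.3498 0.2606] [-0.6  0.2  0.7  0.2  0.5 -0.4 -0.4  0.1 -0.3  0.2  0.7  0.  -0.4 -0.2
  0.  -0.2]
[0.4965 0.3495 0.2755] [ 0.   0.2  0.3  0.5 -0.   0.9  0.3  0.3 -0.4 -0.6  0.5 -0.5 -0.2 -0.9
 -0.5  0.3]
```

```bash
cat >> h.py <<'E'
from scipy.spatial.transform import Rotation as Ro
P=np.array([0.4966,0.3495,0.27])
def hw(x,y=0,z=0,p=P):
    c,s=np.cos(p[2]),np.sin(p[2]); return np.array([p[0]+c*x-s*y,p[1]+s*x+c*y,z])
def goal(tip, yaw=P[2]):
    "tip position world -> TCP shift & turn in tool axes, tool down with tool x along yaw"
    s=robot.read_state(); R=Ro.from_rotvec(s['orientation']); 
    G=Ro.from_matrix(np.array([[np.cos(yaw),np.sin(yaw),0],[np.sin(yaw),-np.cos(yaw),0],[0,0,-1]]).T)
    tcp=np.array(tip)+[0,0,.014]
    print('t',round(s['t'],2),'tcp',s['tool_pos'].round(4),'F',s['force'].round(1),'shift',R.inv().apply(tcp-s['tool_pos']).round(4),'turn',(R.inv()*G).as_rotvec().round(4))
E
python3 - <<'E'
from h import *
goal(hw(-.068,0,.09)); goal([.37,-.1,.28]);
s,c=snap('wrist','w0'); print(c['tool_from_camera'])
E
```

```text
t 0.1 tcp [ 0.2715 -0.5345  0.2317] F [ 0.7 -0.3  0.2] shift [ 0.5343 -0.6996  0.1289] turn [-0.0017  0.      0.1998]
t 0.1 tcp [ 0.2715 -0.5345  0.2317] F [ 0.7 -0.3  0.2] shift [ 0.2846 -0.3429 -0.0617] turn [-0.0017  0.      0.1998]
[[ 9.99120045e-05 -9.61906262e-01 -2.73379467e-01  7.65496420e-02]
 [ 9.99999828e-01  2.54243616e-04 -5.29105352e-04 -6.04094552e-04]
 [ 5.78454736e-04 -2.73379367e-01  9.61906122e-01 -1.50527494e-01]
 [ 0.00000000e+00  0.00000000e+00  0.00000000e+00  1.00000000e+00]]
```

View pics/w0.png

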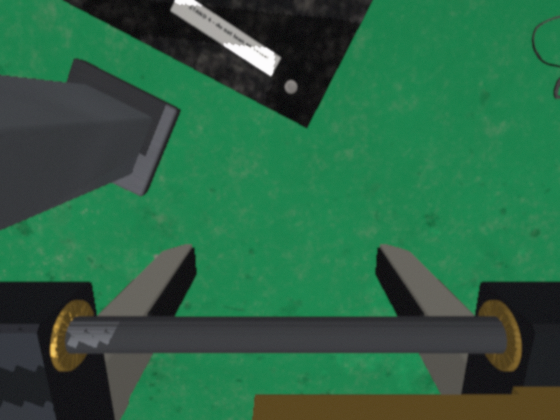

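The camera sits on tool +x, well above the lid's swing. I'm closing the jaws and starting across.

Emit:
{"name": "jog_arm", "arguments": {"steps": [[1,0.02,-0.03,-0.06,0,0,0],[1,0.06,-0.08,-0.062,0,0,0.1],[1,0.1,-0.12,-0.062,0,0,0.2],[1,0.14,-0.168,-0.062,0,0,0.2],[1,0.18,-0.22,-0.062,0,0,0.2]], "force": 10}}

```text
t: 0.78
tool_pos: [0.3319, -0.2581, 0.2939]
orientation: [-3.112, -0.422, 0.0]
force: [1.2, 1.0, -0.3]
opening: 0.0479
```

```bash
python3 -c "
from h import *
goal(hw(-.068,0,.2)); print(robot.read_state()['q'])"
```

```text
t 0.78 tcp [ 0.3319 -0.2581  0.2939] F [ 1.2  1.  -0.3] shift [ 0.2525 -0.5417  0.0808] turn [-0.0015 -0.0001 -0.0006]
[-7.83831149e-01 -3.86256751e-01  1.85094784e+00  8.62215195e-04
  1.67819305e+00  5.17673152e-01]
```

Emit:
{"name": "jog_arm", "arguments": {"steps": [[1,0.025,-0.054,0,0,0,0],[1,0.05,-0.108,0,0,0,0],[1,0.075,-0.162,0,0,0,0],[1,0.1,-0.216,0,0,0,0],[1,0.125,-0.27,0,0,0,0]]}}

```text
t: 1.4
tool_pos: [0.3804, 0.0373, 0.2944]
orientation: [-3.112, -0.421, -0.001]
force: [1.1, -0.4, 0.3]
opening: 0.0012
```

Emit:
{"name": "jog_arm", "arguments": {"steps": [[1,0.025,-0.054,0.01,0,0,0],[1,0.05,-0.108,0.02,0,0,0],[1,0.075,-0.162,0.03,0,0,0],[1,0.1,-0.216,0.04,0,0,0],[1,0.12,-0.26,0.05,0,0,0]]}}

```text
t: 2.02
tool_pos: [0.4266, 0.3222, 0.2441]
orientation: [-3.112, -0.423, -0.001]
force: [1.2, -0.7, 1.1]
opening: 0.0004
```

```bash
python3 - <<'E'
from h import *
s,c=snap('wrist','w1'); goal(hw(-.068,0,.2));goal(hw(-.068,0,.06)); print(s['opening'])
def wp(c,s,p):
    Tc=c['tool_from_camera']; q=Ro.from_rotvec(s['orientation']).inv().apply(np.array(p)-s['tool_pos'])
    q=Tc[:3,:3].T@(q-Tc[:3,3]); q=c['mtx']@q; return (q[:2]/q[2])
im=cv2.imread('pics/w1.png')
for q in [(-.065,0,.038),(-.077,.017,.038),(-.077,-.017,.038),(.035,.031,.05),(.035,-.031,.05),(-.035,.031,.05),(-.035,-.031,.05)]:
    u,v=wp(c,s,hw(*q)); print(q,u.round(),v.round()); cv2.drawMarker(im,(int(u),int(v)),(0,255,0),1,12)
cv2.imwrite('pics/w1m.png',im)
E
```

```text
t 2.08 tcp [0.4258 0.326  0.2415] F [-5.2 -0.1 -1.5] shift [ 0.0065 -0.0037  0.0275] turn [-0.0032  0.002   0.0017]
t 2.08 tcp [0.4258 0.326  0.2415] F [-5.2 -0.1 -1.5] shift [ 0.0068 -0.0032  0.1675] turn [-0.0032  0.002   0.0017]
0.00038175283508136844
(-0.065, 0, 0.038) 279.0 175.0
(-0.077, 0.017, 0.038) 263.0 186.0
(-0.077, -0.017, 0.038) 296.0 186.0
(0.035, 0.031, 0.05) 245.0 70.0
(0.035, -0.031, 0.05) 312.0 70.0
(-0.035, 0.031, 0.05) 247.0 147.0
(-0.035, -0.031, 0.05) 311.0 147.0
```

View pics/w1m.png

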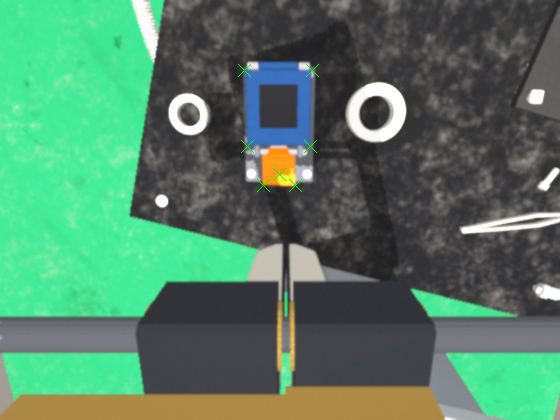

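The wrist view agrees with the fit to about 2 mm: the tab is at (280,168) and the lid spans about (246–314, 62–148). I'm descending over the tab.

Emit:
{"name": "jog_arm", "arguments": {"steps": [[1,0.006,-0.003,0.05,0,0,0],[1,0.006,-0.003,0.1,0,0,0],[1,0.006,-0.003,0.14,0,0,0],[1,0.006,-0.003,0.16,0,0,0],[1,0.006,-0.003,0.16,0,0,0]]}}

```text
t: 2.7
tool_pos: [0.4287, 0.3298, 0.0792]
orientation: [-3.112, -0.425, 0.01]
force: [0.8, 0.5, 1.0]
opening: 0.0007
```

```bash
python3 - <<'E'
from h import *
s,c=snap('wrist','w2'); goal(hw(-.068,0,.038));snap('scene','s2');crop('s2',100,200,260,320,'s2c')
E
```

```text
t 2.75 tcp [0.4299 0.3305 0.081 ] F [ 0.2 -0.3  0.2] shift [ 0.0015 -0.0004  0.029 ] turn [-0.0027  0.0036  0.0016]
scale 5.0
```

View pics/w2.png

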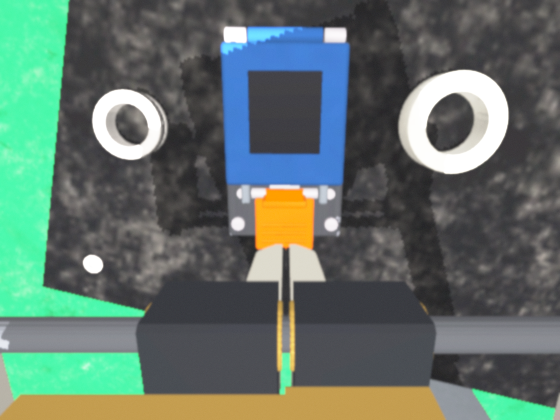

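View pics/s2c.png

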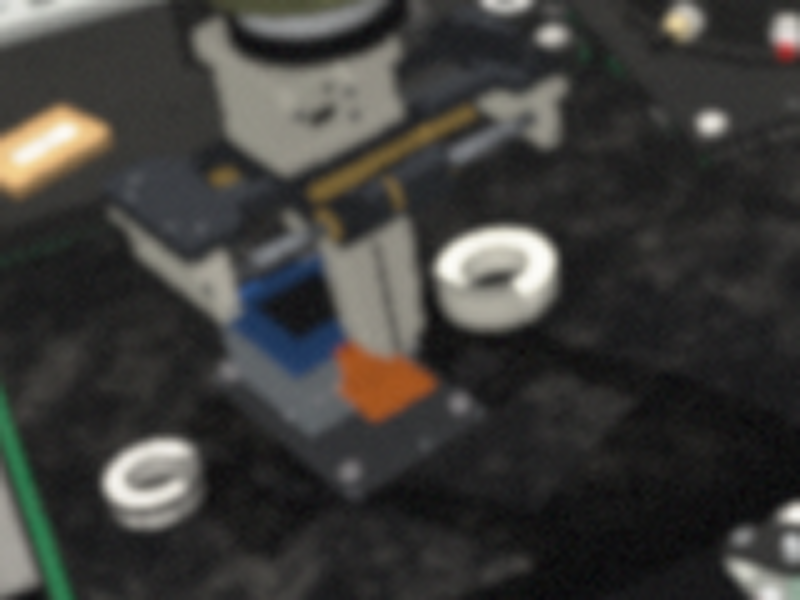

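The fingers are centred on the tab (column 285) and hang above it. I'm pressing down about 7 mm.

Emit:
{"name": "jog_arm", "arguments": {"steps": [[1,0.002,0,0.015,0,0,0],[1,0.002,0,0.026,0,0,0],[1,0.002,0,0.031,0,0,0],[1,0.002,0,0.034,0,0,0],[1,0.002,0,0.036,0,0,0]]}}

```text
t: 3.42
tool_pos: [0.432, 0.3314, 0.0462]
orientation: [-3.11, -0.425, 0.005]
force: [-4.4, -3.1, 5.9]
opening: 0.0003
```

```bash
python3 - <<'E'
from h import *
s,c=snap('wrist','w3'); goal(hw(-.068,0,.038))
E
```

```text
t 3.48 tcp [0.432  0.3314 0.0461] F [-3.  -2.1  5.8] shift [-0.0009 -0.0002 -0.0059] turn [-0.0029  0.0028  0.0017]
```

View pics/w3.png

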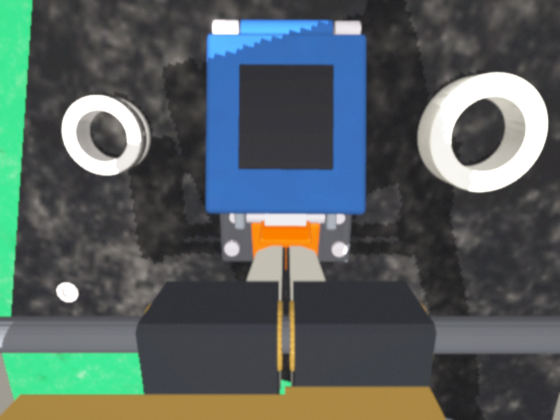

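The force is 5.8 N, and the lid's latch nose at (285,217) looks clear of the catch. I'll hold while the lid rises.

Emit:
{"name": "jog_arm", "arguments": {"steps": [[1,0,0,0.0005,0,0,0],[1,0,0,0.0005,0,0,0],[1,0,0,0.0005,0,0,0],[1,0,0,0.0005,0,0,0],[1,0,0,0.0005,0,0,0]]}}

```text
t: 4.1
tool_pos: [0.432, 0.3314, 0.0461]
orientation: [-3.11, -0.425, 0.005]
force: [-2.2, -2.0, 6.3]
opening: 0.0006
```

```bash
python3 - <<'E'
from h import *
s,c=snap('wrist','w4'); goal(hw(-.068,0,.038));snap('scene','s4');crop('s4',100,200,260,320,'s4c')
E
```

```text
t 4.15 tcp [0.432  0.3314 0.0461] F [-3.  -2.8  5.9] shift [-0.0009 -0.0002 -0.0059] turn [-0.0028  0.0029  0.0018]
scale 5.0
```

View pics/w4.png

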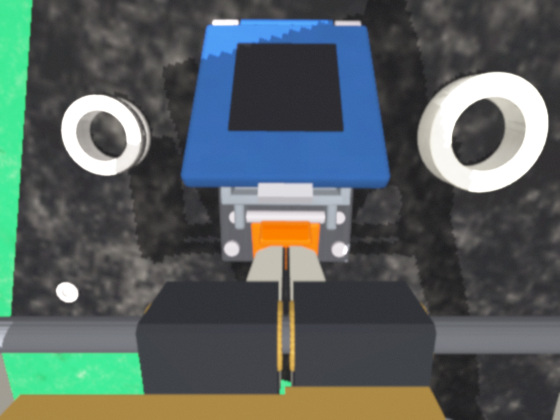

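View pics/s4c.png

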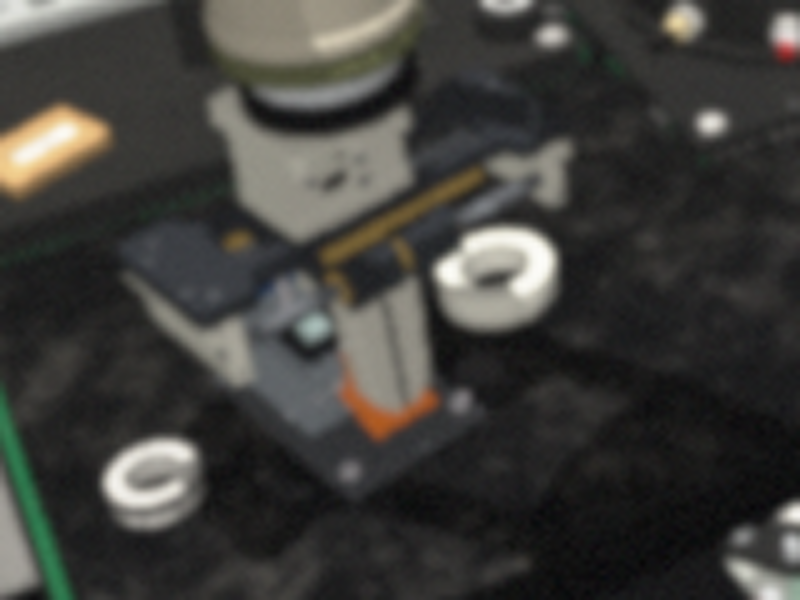

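The lid has sprung up, its front edge now at row 183. I'm lifting straight up off the tab.

Emit:
{"name": "jog_arm", "arguments": {"steps": [[1,-0.003,0,-0.006,0,0,0],[1,-0.003,0,-0.02,0,0,0],[1,-0.003,0,-0.04,0,0,0],[1,-0.003,0,-0.046,0,0,0],[1,-0.003,0,-0.046,0,0,0]]}}

```text
t: 4.82
tool_pos: [0.4296, 0.3307, 0.0927]
orientation: [-3.11, -0.425, 0.003]
force: [-0.1, 0.5, -0.2]
opening: 0.0001
```

```bash
python3 - <<'E'
from h import *
s,c=snap('wrist','w5'); goal(hw(-.068,0,.08));goal(hw(-.03,0,.08));goal(hw(.04,0,.088))
E
```

```text
t 4.88 tcp [0.4292 0.3305 0.092 ] F [-0.4 -0.  -1. ] shift [ 0.002  -0.0003 -0.002 ] turn [-0.0028  0.0028  0.0019]
t 4.88 tcp [0.4292 0.3305 0.092 ] F [-0.4 -0.  -1. ] shift [ 0.04   -0.0003 -0.0021] turn [-0.0028  0.0028  0.0019]
t 4.88 tcp [0.4292 0.3305 0.092 ] F [-0.4 -0.  -1. ] shift [ 0.11   -0.0002 -0.0103] turn [-0.0028  0.0028  0.0019]
```

View pics/w5.png

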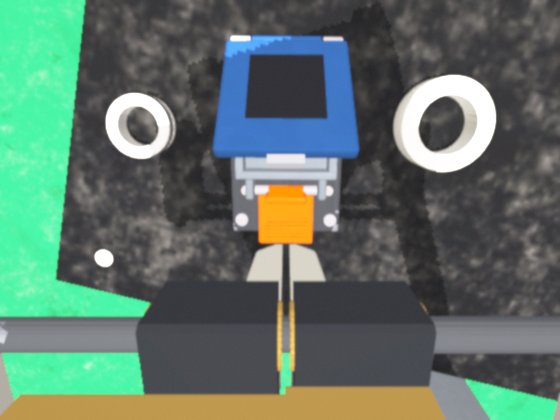

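```bash
cat >> h.py <<'E'
def wp(c,s,p):
    Tc=c['tool_from_camera']; q=Ro.from_rotvec(s['orientation']).inv().apply(np.array(p)-s['tool_pos'])
    q=Tc[:3,:3].T@(q-Tc[:3,3]); q=c['mtx']@q; return (q[:2]/q[2]).round(0)
E
python3 - <<'E'
from h import *
s,c=load('w5')
for th in [.3,.5,.6,.7,.78,.85]:
    r=[]
    for y in (.031,-.031):
        r.append(wp(c,s,hw(.038-.073*np.cos(th)-.0025*np.sin(th),y,.044+.073*np.sin(th)+.0025*np.cos(th))))
    print(th,r)
E
```

```text
0.3 [array([227., 187.]), array([347., 187.])]
0.5 [array([221., 182.]), array([353., 183.])]
0.6 [array([219., 177.]), array([355., 178.])]
0.7 [array([216., 170.]), array([358., 171.])]
0.78 [array([213., 163.]), array([361., 163.])]
0.85 [array([211., 156.]), array([363., 156.])]
```

The lid is at about 0.75 rad. I'm approaching its edge, then pushing gently.

Emit:
{"name": "jog_arm", "arguments": {"steps": [[1,0.01,0,-0.001,0,0,0],[1,0.02,0,-0.001,0,0,0],[1,0.03,0,-0.001,0,0,0],[1,0.036,0,-0.002,0,0,0],[1,0.04,0,-0.002,0,0,0]]}}

```text
t: 5.5
tool_pos: [0.4682, 0.3413, 0.0938]
orientation: [-3.11, -0.425, 0.005]
force: [0.0, -0.6, 0.3]
opening: 0.0004
```

Emit:
{"name": "jog_arm", "arguments": {"steps": [[1,0.004,0,0,0,0,0],[1,0.008,0,0,0,0,0],[1,0.012,0,0,0,0,0],[1,0.016,0,0,0,0,0],[1,0.02,0,0,0,0,0]]}}

```text
t: 6.12
tool_pos: [0.4878, 0.3468, 0.0938]
orientation: [-3.11, -0.425, 0.005]
force: [-0.4, -0.6, 0.7]
opening: 0.0004
```

```bash
python3 - <<'E'
from h import *
s,c=snap('wrist','w6'); goal(hw(-.01,0,.08));goal(hw(.04,0,.088));snap('scene','s6');crop('s6',100,200,260,320,'s6c')
E
```

```text
t 6.17 tcp [0.4883 0.3468 0.0939] F [-0.7 -0.9  0.5] shift [-0.0012 -0.0004 -0.0001] turn [-0.0029  0.0023  0.0016]
t 6.17 tcp [0.4883 0.3468 0.0939] F [-0.7 -0.9  0.5] shift [ 0.0487 -0.0003 -0.0083] turn [-0.0029  0.0023  0.0016]
scale 5.0
```

View pics/w6.png

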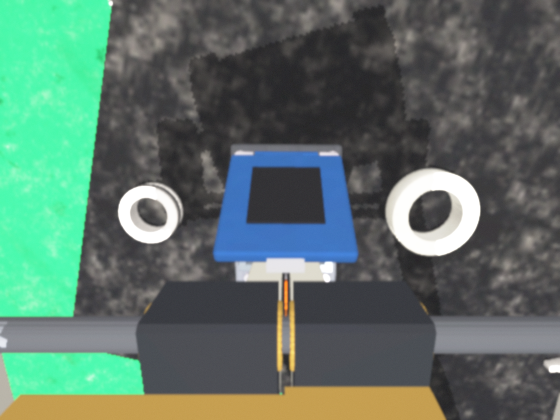

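View pics/s6c.png

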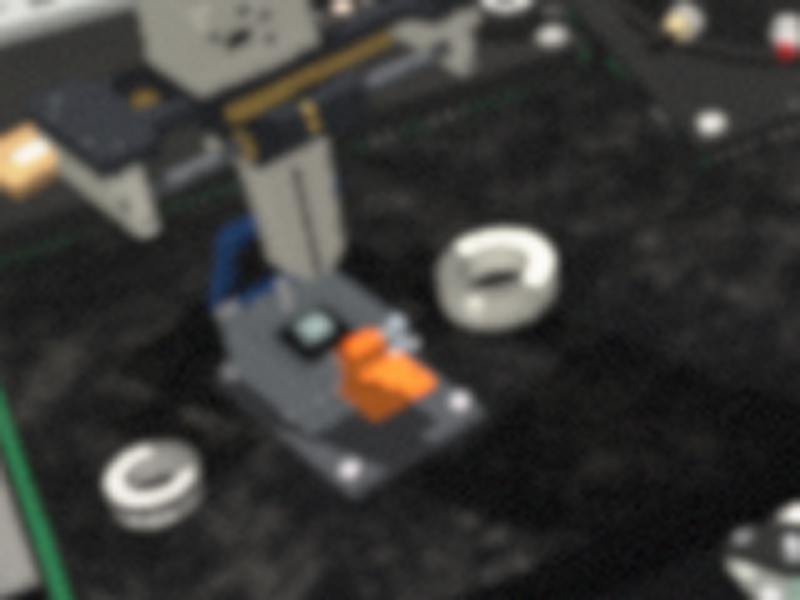

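The finger is behind the nose at (287,265), the lid is moving and the tab is back up. I'll keep pushing, rising a little.

Emit:
{"name": "jog_arm", "arguments": {"steps": [[1,0.004,0,-0.001,0,0,0],[1,0.008,0,-0.002,0,0,0],[1,0.012,0,-0.003,0,0,0],[1,0.015,0,-0.004,0,0,0],[1,0.018,0,-0.005,0,0,0]]}}

```text
t: 6.85
tool_pos: [0.5056, 0.3516, 0.0988]
orientation: [-3.11, -0.425, 0.004]
force: [-0.5, -0.1, 0.4]
opening: 0.0004
```

Emit:
{"name": "jog_arm", "arguments": {"steps": [[1,0.003,0,-0.001,0,0,0],[1,0.006,0,-0.002,0,0,0],[1,0.009,0,-0.003,0,0,0],[1,0.012,0,-0.004,0,0,0],[1,0.015,0,-0.004,0,0,0]]}}

```text
t: 7.48
tool_pos: [0.5203, 0.3557, 0.1029]
orientation: [-3.11, -0.425, 0.004]
force: [-0.8, -0.6, 0.1]
opening: 0.0005
```

```bash
python3 - <<'E'
from h import *
s,c=snap('wrist','w7'); goal(hw(.03,0,.088));goal(hw(.05,0,.092));snap('scene','s7');crop('s7',100,200,260,320,'s7c')
E
```

```text
t 7.53 tcp [0.5206 0.3557 0.1029] F [ 0.7 -0.6 -0. ] shift [ 0.0052 -0.0004  0.0009] turn [-0.0029  0.002   0.0013]
t 7.53 tcp [0.5206 0.3557 0.1029] F [ 0.7 -0.6 -0. ] shift [ 0.0252 -0.0004 -0.0032] turn [-0.0029  0.002   0.0013]
scale 5.0
```

View pics/w7.png

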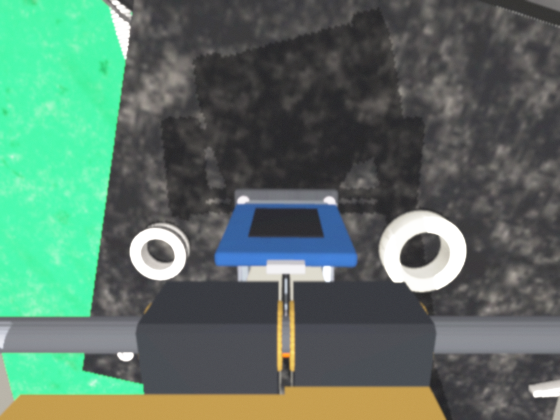

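View pics/s7c.png

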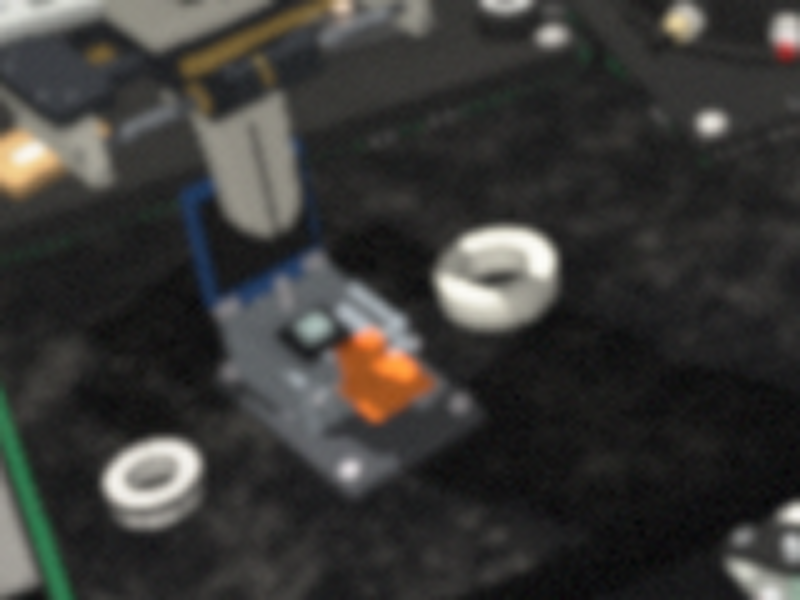

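The lid is near vertical with little force. I'm raising the tip to bear on the lid's outer frame and pushing past vertical.

Emit:
{"name": "jog_arm", "arguments": {"steps": [[1,0.002,0,-0.003,0,0,0],[1,0.005,0,-0.006,0,0,0],[1,0.008,0,-0.009,0,0,0],[1,0.011,0,-0.011,0,0,0],[1,0.014,0,-0.011,0,0,0]]}}

```text
t: 8.2
tool_pos: [0.5343, 0.3596, 0.1141]
orientation: [-3.11, -0.425, 0.003]
force: [-0.5, -0.4, -0.6]
opening: 0.0006
```

Emit:
{"name": "jog_arm", "arguments": {"steps": [[1,0.003,0,0,0,0,0],[1,0.005,0,0,0,0,0],[1,0.007,0,0,0,0,0],[1,0.009,0,0,0,0,0],[1,0.009,0,0,0,0,0]]}}

```text
t: 8.82
tool_pos: [0.543, 0.362, 0.114]
orientation: [-3.11, -0.425, 0.003]
force: [0.6, -0.5, 0.1]
opening: 0.0004
```

```bash
python3 - <<'E'
from h import *
s,c=snap('wrist','w8'); goal(hw(.045,0,.1));snap('scene','s8');crop('s8',100,200,260,320,'s8c')
E
```

```text
t 8.88 tcp [0.543 0.362 0.114] F [-0.  -0.3 -0.4] shift [-0.003  -0.0003  0.    ] turn [-0.003   0.0018  0.0013]
scale 5.0
```

View pics/w8.png

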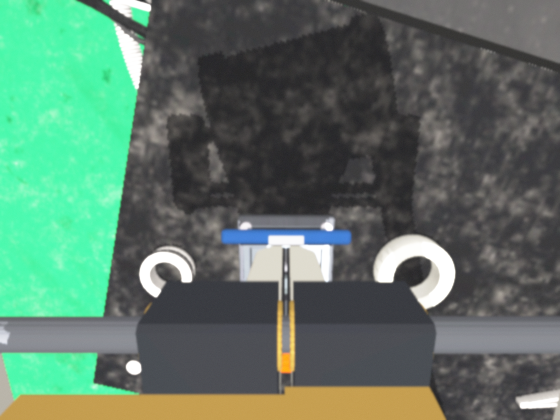

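View pics/s8c.png

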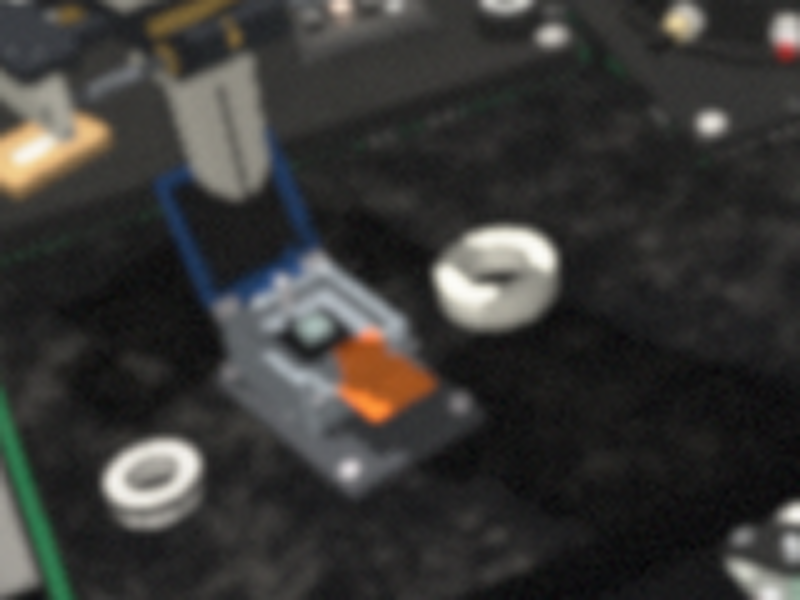

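The lid is past vertical. I'll push about 8 mm further, slowly, while watching the force.

Emit:
{"name": "jog_arm", "arguments": {"steps": [[1,0.002,0,0,0,0,0],[1,0.004,0,0,0,0,0],[1,0.006,0,0,0,0,0],[1,0.008,0,0,0,0,0],[1,0.008,0,0,0,0,0]]}}

```text
t: 9.55
tool_pos: [0.5504, 0.364, 0.1136]
orientation: [-3.11, -0.425, 0.005]
force: [-4.6, -1.6, -1.2]
opening: 0.0006
```

```bash
python3 - <<'E'
from h import *
s,c=snap('wrist','w9'); goal(hw(.045,0,.1));snap('scene','s9');crop('s9',100,200,260,320,'s9c')
E
```

```text
t 9.6 tcp [0.5504 0.364  0.1137] F [-4.1 -1.1 -1.9] shift [-0.0107 -0.0004 -0.0003] turn [-0.0029  0.0025  0.0014]
scale 5.0
```

View pics/w9.png

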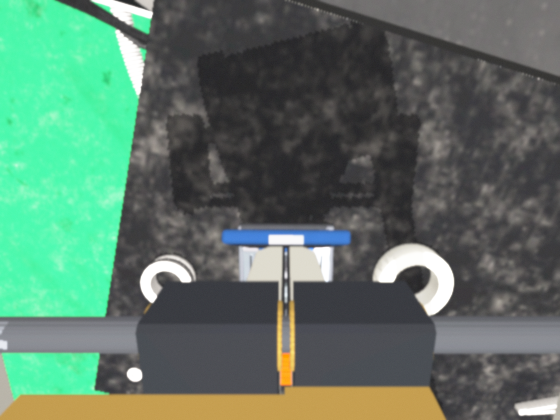

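View pics/s9c.png

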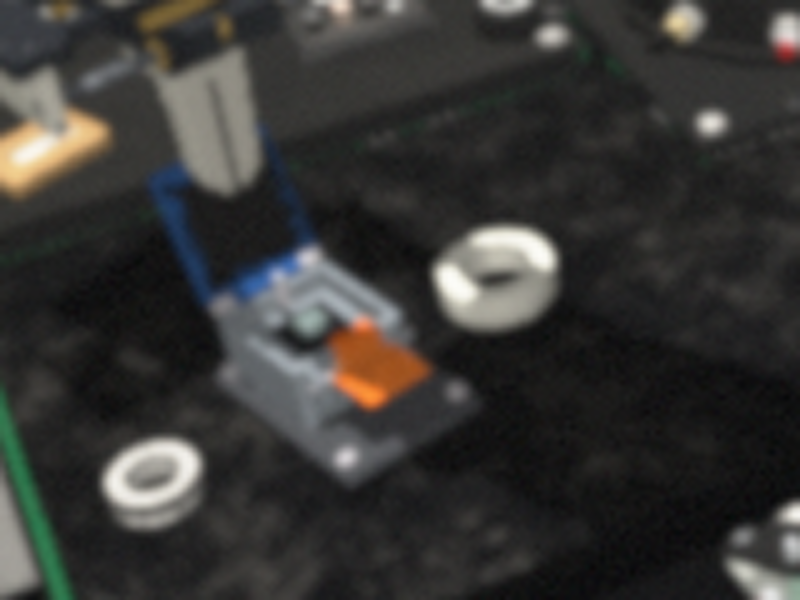

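Force has risen to 4.6 N, so the lid is on its stop, and the holder has shifted a millimetre or two. I'm backing off and going up.

Emit:
{"name": "jog_arm", "arguments": {"steps": [[1,-0.005,0,0,0,0,0],[1,-0.015,0,0,0,0,0],[1,-0.03,0,-0.01,0,0,0],[1,-0.045,0,-0.04,0,0,0],[1,-0.06,0,-0.08,0,0,0]]}}

```text
t: 10.28
tool_pos: [0.492, 0.3473, 0.1941]
orientation: [-3.111, -0.424, 0.004]
force: [0.3, 0.3, 1.3]
opening: 0.0008
```

Emit:
{"name": "jog_arm", "arguments": {"steps": [[1,-0.03,0,-0.04,0,0,0],[1,-0.06,0,-0.06,0,0,0],[1,-0.06,0,-0.06,0,0,0],[1,-0.06,0,-0.06,0,0,0],[1,-0.06,0,-0.06,0,0,0]]}}

```text
t: 10.9
tool_pos: [0.4345, 0.3309, 0.253]
orientation: [-3.111, -0.424, 0.006]
force: [0.3, 0.1, 0.4]
opening: 0.0001
```

```bash
python3 - <<'E'
from h import *
s,c=snap('wrist','w10'); goal(hw(.045,0,.1));snap('scene','s10');crop('s10',100,200,260,320,'s10c')
snap('top','top10')
for th in [1.5,1.65,1.75,1.92]:
    print(th,[wp(c,s,hw(.038-.073*np.cos(th),y,.044+.073*np.sin(th))) for y in(.031,-.031)])
c=load('s10')[1]
for th in [1.5,1.65,1.75,1.92]:
    print(th,[((proj(c,hw(.038-.073*np.cos(th),y,.044+.073*np.sin(th)))-[100,200])*5).round() for y in(.031,-.031)])
E
```

```text
t 10.95 tcp [0.4345 0.3309 0.253 ] F [ 0.2  1.  -0.2] shift [ 0.1104 -0.001   0.1385] turn [-0.0019  0.0041  0.0009]
scale 5.0
1.5 [array([245.,  78.]), array([326.,  78.])]
1.65 [array([245.,  63.]), array([326.,  63.])]
1.75 [array([245.,  53.]), array([326.,  53.])]
1.92 [array([245.,  36.]), array([326.,  36.])]
1.5 [array([185., 199.]), array([300., 142.])]
1.65 [array([173., 190.]), array([288., 133.])]
1.75 [array([166., 185.]), array([280., 129.])]
1.92 [array([154., 181.]), array([268., 125.])]
```

View pics/w10.png

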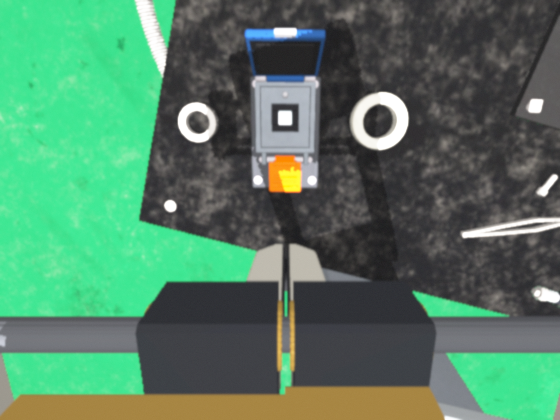

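View pics/s10c.png

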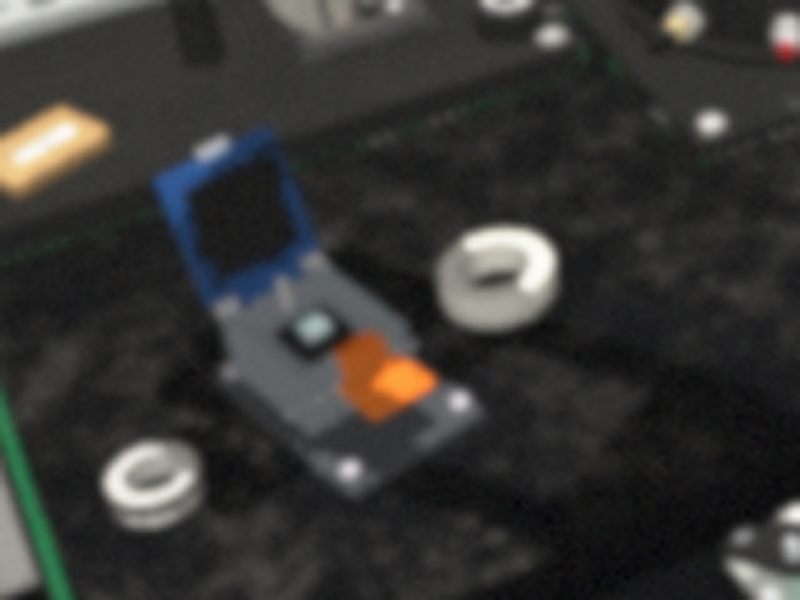

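View pics/top10.png

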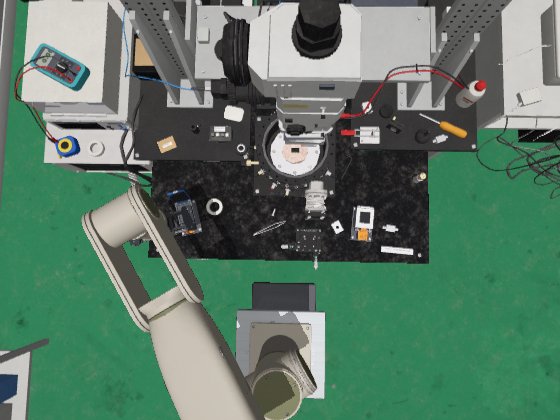

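The lid stands open at about 1.9 rad, its corners at (157,178) and (268,130) against predictions of (154,181) and (268,125). The holder, bystanders and white holder look unmoved. I'll wait briefly to confirm it stays, then hand in.

Emit:
{"name": "jog_arm", "arguments": {"steps": [[1,0,0,0,0,0,0],[1,0,0,0,0,0,0],[1,0,0,0,0,0,0],[1,0,0,0,0,0,0],[1,0,0,0,0,0,0]]}}

```text
t: 11.68
tool_pos: [0.4345, 0.3309, 0.2533]
orientation: [-3.111, -0.424, 0.007]
force: [1.3, 0.3, -0.3]
opening: 0.0008
```

```bash
python3 - <<'E'
from h import *
s,c=snap('scene','s11')
a=cv2.imread('pics/s10.png')[215:305,115:220].astype(int);b=cv2.imread('pics/s11.png')[215:305,115:220].astype(int)
print(s['t'],s['force'],abs(a-b).mean(),(abs(a-b).max(2)>40).sum())
z=cv2.imread('pics/scene0.png')[250:310,115:220].astype(int);print('vs start',[(abs(z-cv2.imread('pics/s11.png')[250:310,115:220].astype(int)).max(2)>60).sum()])
if (abs(a-b).max(2)>40).sum()<20: print(robot.close_job())
E
```

```text
11.675 [ 1.28015524  0.26851789 -0.28759311] 1.5890652557319225 0
vs start [np.int64(577)]
the job is handed in; nothing more can be done
None
```

The blue-lidded holder is open and the job was handed in at about 11.7 s; the interface gave no verdict. With the closed fingertips I pressed the orange tab down about 7 mm at about 6 N. The lid sprang up, and I lifted off and pushed it past vertical to its stop, where the force reached about 4.6 N. Then I backed off and moved clear.

**Last checks:**
- **Lid:** its corners in the image match an angle of about 1.9 rad. Two scene pictures taken about 0.7 s apart showed no movement.
- **Tab:** it is back up.
- **Holders and loose parts:** by eye, the blue holder stands level and in place. The white lid is shut and the loose parts look unmoved.
- **Robot:** it is clear of everything. The wrist force reads 1.3 N or less, which is about the noise level.

**What disagreed:**
- **Sprung lid angle:** the wrist view gave about 0.73 rad from the lid's width but about 0.87 rad from its edge row. That was within what I needed to push it.
- **Holder shift:** at the stop, the blue holder seemed to shift or rock by 1 or 2 mm. The later picture showed it back where it was, within what the image can resolve.
- **Comparison with the start:** one pixel count between the start and end pictures showed differences. I put these down to the opened lid and shadows, but did not check them separately.

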